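Back the decorating turntable off one notch

TASK

On the studio table a ratchet turntable carries a ceramic cup. With your fingertips only, push the steel pawl's upright thumb tab to lift the pawl clear of the teeth, push the wheel backward (clockwise seen from above) by one notch with one of its pegs, then press the pawl fully down into the new gap so that it locks again. Work gently, grip and lift nothing, never go past the next notch or wind the wheel forward, leave the cup standing in the middle of the wheel and leave the things around the turntable where they are.

Things in the scene. Friction and masses are not known exactly. Their poses are not given: they have to be found in the camera images.
- stand: The turntable's fixed plywood base, 250 x 250 x 12 mm, screwed to the table. Origin: centre of its underside, on the table surface, straight below the wheel's vertical axis; z up. Positions (x, y) given below 'in the base' are in this frame, in mm; heights are above the table. It carries the wheel and the pawl, whose pivot sits between two steel cheeks.
- wheel_center (a point): Centre of the wheel's flat top, 30 mm high. The wheel is an aluminium disc of radius 98 mm; round its rim stand 10 steel saw teeth (radius 78 to 98 mm, tops 40 mm high), one every 36 degrees. Four upright dark steel pegs, 12 mm thick, tops 72 mm high, stand on it 62 mm from the axis, 90 degrees apart, at (+-44, +-44) in the base when the wheel reads 0.
- wheel (a joint): Angle of the wheel, rad, growing counter-clockwise from above; backward is clockwise, falling. One notch is 0.628. Starts within 0.07 of 0. At 0 and -0.628 the pawl's nose is over the middle of a gap; the pawl goes fully down within about 0.10 of these. Turns stiffly (2 N at a peg), stays where left. The lowered pawl blocks backward turning.
- peg (a point): Centre of the top of the peg that stands at (-44, 44) in the base when the wheel reads 0, 72 mm high; it turns with the wheel. A backward notch carries it about 38 mm, mainly towards the base's +x. All four pegs serve equally.
- pawl (a joint): Angle of the pawl, rad: 0 fully down between teeth, 1.2 fully up; the nose clears the teeth above about 0.2. The level pivot lies along the base's y at (-70, -88), 50 mm high; it is stiff, so the pawl stays where it is left (1.5 N at the tab moves it). Down, its steel arm (14 mm wide, top face 55 mm high) runs 70 mm from the pivot towards the base's +x.
- tab_top (a point): Top of the pawl's upright thumb tab: a steel plate 22 mm wide along the base's y, 8 mm thick, with a 10 mm round bar along its top. With the pawl down it stands at (-74, -88), top 105 mm high, its front face in the plane x = -70 above the pivot. Pushing the front face towards the base's -x lifts the pawl; the tab leans back as the arm rises.
- nose_tip (a point): Lowest point of the pawl's nose, which hangs from the arm's end, 67 mm from the pivot; with the pawl down it is at (-3, -88) in the base, 31.5 mm high, over the wheel's tooth ring.
- cup: Loose white ceramic cup, 72 mm across the rim, 62 mm tall, roughly 0.25 kg, standing in the middle of the wheel; origin: centre of its underside. It rides round with the wheel.
- jar: Loose glass jar with black cap, 56 mm across, 65 mm tall, on the table near the base. Origin: centre of its underside.
- tape: Loose roll of tan tape, 90 mm across, 24 mm tall, on the table near the base. Origin: centre of its underside.
- eraser: Loose white eraser block, 58 x 24 x 14 mm, on the table near the base. Origin: centre of its underside.
Things that resemble listed ones, but are neither listed nor needed, are in the scene too. Leave any purple or yellow look-alike of the cup alone.

How it is judged:
By the outcome, as a careful person would: the job done as asked, in the order asked, and still so for the second after the job is handed in, with the robot touching nothing.
It also fails if it takes over 56 s, if anything falls off the work surface, if the arm or the gripper's body presses on something with over 40 N, if the wrist force passes 120 N, or if a joint passes its speed limit or range.

ROBOT

A 6-joint arm with a two-finger parallel gripper is mounted at the origin on the work surface. World frame = base frame: x ahead of the robot, y to its left, z up, the work surface at z = 0. Lengths are in m, angles in rad, forces in N, time in s.
With the tool pointing down it reaches from about 0.4 to 0.925 m from the base axis. Payload 3.4 kg.
Tool frame: the origin (TCP) lies at the very end of the fingers, on their centre line; the grasp point (between the pads) lies 19 mm behind it (arm.grasp_offset is the z of the grasp point in the tool frame, in m); z points along the fingers, y is the direction in which the jaws open and shut (so a half turn about z gives the same grasp; the last joint's range is limited). The gripper opens to 85 mm and grips with 20 to 120 N. Pads are 22 mm wide; open, the fingers measure 114 mm over their backs; the gripper's body (76 mm by 85 mm) begins 54 mm behind the grasp point. The pads swing forward as they close: fully open they stand 13 mm farther back than shut.
Start: joints at [1.266, 0.307, 1.506, -0, 1.328, -0.073], TCP at [0.132, 0.56, 0.21] pointing down, gripper open.
Joint ranges: [-3.12, 3.12], [-1.05, 2.28], [0.14, 2.33], [-1.42, 4.57], [0.1, 2.73], [-2.68, 2.68]. Speed limits (rad/s): [2.57, 2.57, 3.14, 3.14, 3.14, 3.14].

INTERFACE

Orientations are given as a 3x3 rotation matrix whose columns are the frame's x, y, z axes.
In Python, from bench import arm, optics, ticket gives the robot as it stands.
- The arm moves only by the shell command python3 -m pendant 'ROWS' [FORCE]. ROWS is a JSON object of lists of equal length, an entry for each row: "delta_pos": the shift along the tool's x, y, z in mm, a list of three; "twist": the turn, a rotation vector about the tool's x, y, z in rad, a list of three; "claw": the closure, from -1 (fully open) to 1 (shut). In form: {"delta_pos": [[x, y, z], ...], "twist": [[rx, ry, rz], ...], "claw": [claw, ...]}. A call has 1 to 5 rows; each row shifts and turns the pose as measured when the row begins, along the tool's axes as they then stand; what a row does not reach is not made up. A row lasts 1/8 s, in which the tool goes at most 62.5 mm and 10.7 degrees, less where a joint would pass 70% of its speed; a pose out of reach is approached as far as the arm can. A call is refused whole if a number of a shift passes 62.5 or a number of a turn 0.188, either way. A call with a gripper value outside its range is refused whole. The fingers move at their own pace and stop on an object; FORCE is the grip in N (left out, the last holds). Time passes only in rows, so rows that do not move let the fingers close. It gives the time, the measured TCP pose, the force and the opening at its end, in the units of the state.
- arm.get_state(): the state, without advancing time (a new reading comes with each control period).
- optics.read_camera(name): name is "scene" or "top"; returns a dict with "image" (420x560x3 uint8, blue, green, red), "range_z" (420x560 float32, m along the optical axis (not along the pixel's ray), 0 where there is no reading), "camera_matrix" (3x3 intrinsics, pixels), "k1" (the pictures are not rectified: a ray, as slopes to the right and down, at radius r is drawn at 1 + k1 r^2 times it, then the intrinsics apply), "position" and "orientation" of the camera in the world. Camera axes: x right, y up, looking along -z (the intrinsics and any distortion apply to the point x, -y, -z); pixel columns grow to the right and rows downward; lengths in m; the calibration is good to about 2 mm. A picture is of the moment at which its call begins.
- ticket.finish_job(): hands the job in, once; it reports no verdict.
The state is a dict: "clock": time; "joint_pos": joint angles; "qd": joint speeds; "tau": joint torques, N m; "tcp_pos": TCP position; "ee_rot": TCP orientation; "ft_force": force on the tool from outside, world axes, zero at the start; "wrist_torque": the same for the moment, N m; "finger_gap": opening from 0.0 (shut) to 1.0 (fully open).
Only numpy, scipy, OpenCV 4.12 (cv2) and the standard library are available. Lean on these libraries where they do the work, as an engineer would, in place of code of your own. Each camera call takes 0.05 s, during which the arm holds its last target. There are 200 camera calls.

## Working session

There is one attempt and no reset: what is moved stays moved. The work goes in short steps, Python scripts to look and compute and a shell command to move; the robot and the scene stay as the last step left them, time stands still between calls to the robot, and variables do not carry over. Pictures are saved under pics/ and viewed, about 8 in all and at most 12, crops included, and the job is handed in when it is done.

```bash
ls; mkdir -p pics; cat > h.py <<'E'
import numpy as np, cv2
from bench import arm, optics, ticket
def cam(n):
    return optics.read_camera(n)
def rays(c,uv):
    K=np.array(c['camera_matrix']);uv=np.atleast_2d(np.float64(uv))
    d=cv2.undistortPoints(uv[:,None],K,np.array([c['k1'],0,0,0,0.]))[:,0]
    return np.c_[d[:,0],-d[:,1],-np.ones(len(d))]
def onz(c,uv,z):
    R=np.array(c['orientation']);p=np.array(c['position']);r=rays(c,uv)@R.T
    return p+r*((z-p[2])/r[:,2])[:,None]
def dep(c,uv):
    uv=np.atleast_2d(uv);r=rays(c,uv);d=np.array([c['range_z'][int(v),int(u)] for u,v in uv])
    return np.array(c['position'])+(r*d[:,None])@np.array(c['orientation']).T
def proj(c,P):
    R=np.array(c['orientation']);q=(np.atleast_2d(P)-np.array(c['position']))@R
    q=q*[1,-1,-1]
    return cv2.projectPoints(q[:,None],np.zeros(3),np.zeros(3),np.array(c['camera_matrix']),np.array([c['k1'],0,0,0,0.]))[0][:,0]
E
python3 - <<'E'
from h import *
s=arm.get_state();print({k:np.round(v,3).tolist() for k,v in s.items()})
for n in('top','scene'):
    c=cam(n);print(n,np.round(c['position'],3),np.round(c['orientation'],3).tolist(),c['camera_matrix'],c['k1']);cv2.imwrite(f'pics/{n}0.png',c['image'])
E
```

```text
pics
{'clock': 0.0, 'joint_pos': [1.266, 0.308, 1.508, -0.0, 1.328, -0.074], 'qd': [-0.001, -0.001, -0.0, -0.002, 0.001, -0.001], 'tau': [0.002, -45.756, -25.192, 0.0, 0.013, 0.0], 'tcp_pos': [0.131, 0.559, 0.209], 'ee_rot': [[-0.973, 0.229, -0.001], [0.229, 0.973, -0.002], [0.0, -0.002, -1.0]], 'ft_force': [0.293, 1.031, -0.142], 'wrist_torque': [-0.049, 0.004, -0.028], 'finger_gap': 1.001}
top [0.506 0.055 1.012] [[0.022, 0.999, -0.049], [-1.0, 0.021, -0.005], [-0.004, 0.049, 0.999]] [[513.81611318   0.         283.47187989]
 [  0.         513.81611318 210.27579895]
 [  0.           0.           1.        ]] -0.19326638582968217
scene [ 1.022 -0.527  0.738] [[0.781, -0.418, 0.464], [0.624, 0.532, -0.572], [-0.008, 0.736, 0.676]] [[431.24865044   0.         287.87267288]
 [  0.         431.24865044 213.05584306]
 [  0.           0.           1.        ]] -0.13727567770753868
```

View pics/top0.png

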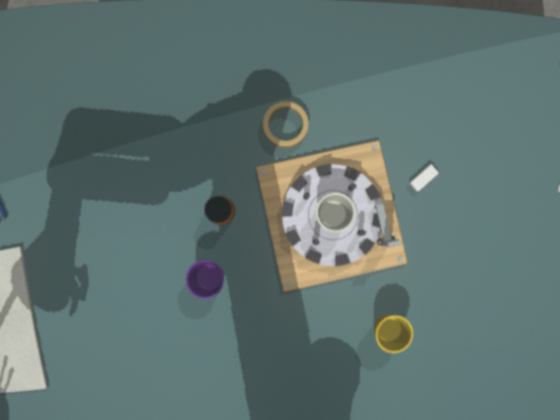

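View pics/scene0.png

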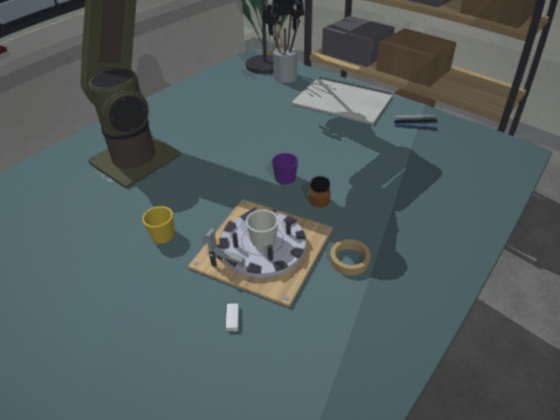

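Top view: plywood base centred at about (332,215), with the white cup in the middle. The pawl is on its right side, with the tab near (393,243) and the nose near (380,203). The tape is at (286,124), jar (219,210) and eraser (424,178).
Cup candidates are the white cup at (335,212), purple at (206,279) and yellow at (394,334); the white one on the wheel fits. Tab candidates are the grey block at (393,243) and the base screws at (375,148) and (400,258); I choose (393,243) and will check it in a crop.

```bash
cat > base.py <<'E'
from h import *
def wood(c):
    h=cv2.cvtColor(c['image'],cv2.COLOR_BGR2HSV)
    return cv2.inRange(h,(10,70,90),(25,200,255))
def basepose(c):
    m=wood(c);n,l,st,ce=cv2.connectedComponentsWithStats(cv2.morphologyEx(m,cv2.MORPH_CLOSE,np.ones((5,5))))
    k=1+np.argmax(st[1:,4]);ys,xs=np.where(l==k)
    P=onz(c,np.c_[xs,ys],0.012)[:,:2]
    (cx,cy),(w,hh),a=cv2.minAreaRect((P*1000).astype(np.float32))
    return cx,cy,w,hh,a
E
python3 - <<'E'
from base import *
for n in('top','scene'):
    c=cam(n);cx,cy,w,hh,a=basepose(c);print(n,cx,cy,w,hh,a)
    a=a if a<45 else a-90
    if n=='top':
        th=np.radians(a);R=np.array([[np.cos(th),-np.sin(th)],[np.sin(th),np.cos(th)]]);o=np.array([cx,cy])
    B=lambda x,y,z:np.r_[(o+R@[x,y])/1000,z/1000]
    im=cv2.resize(c['image'],None,fx=4,fy=4,interpolation=cv2.INTER_CUBIC)
    for p in [(-74,-88,105),(-3,-88,55),(-44,44,72),(44,44,72),(44,-44,72),(-44,-44,72),(125,125,12),(-125,-125,12),(125,-125,12),(-125,125,12)]:
        u,v=proj(c,B(*p))[0];print(p,np.round([u,v],1));cv2.drawMarker(im,(int(4*u+2),int(4*v+2)),(0,0,255),0,10,1)
    x0,y0=((248,134) if n=='top' else (180,190))
    cv2.imwrite(f'pics/{n}c.png',cv2.resize(im[y0*4:(y0+165)*4,x0*4:(x0+165)*4],(600,600)))
E
```

```text
top 548.6845703125 -33.28565979003906 248.5804443359375 248.27293395996094 13.80690860748291
(-74, -88, 105) [393.3 242.4]
(-3, -88, 55) [379.3 205.2]
(-44, 44, 72) [316.3 242.1]
(44, 44, 72) [305.8 195.3]
(44, -44, 72) [352.3 185. ]
(-44, -44, 72) [362.9 231.6]
(125, 125, 12) [255.2 166.5]
(-125, -125, 12) [407.1 262.9]
(125, -125, 12) [378.6 139.5]
(-125, 125, 12) [282.9 291.5]
scene 378.2208557128906 1056.158203125 830.0783081054688 336.138671875 0.6563789248466492
(-74, -88, 105) [210.9 232.1]
(-3, -88, 55) [242.5 258.7]
(-44, 44, 72) [254.3 209.1]
(44, 44, 72) [288.9 219.9]
(44, -44, 72) [271.4 246.1]
(-44, -44, 72) [235.3 233.8]
(125, 125, 12) [333.6 226.4]
(-125, -125, 12) [188.2 265.6]
(125, -125, 12) [290.5 304.8]
(-125, 125, 12) [242.9 198.6]
```

View pics/topc.png

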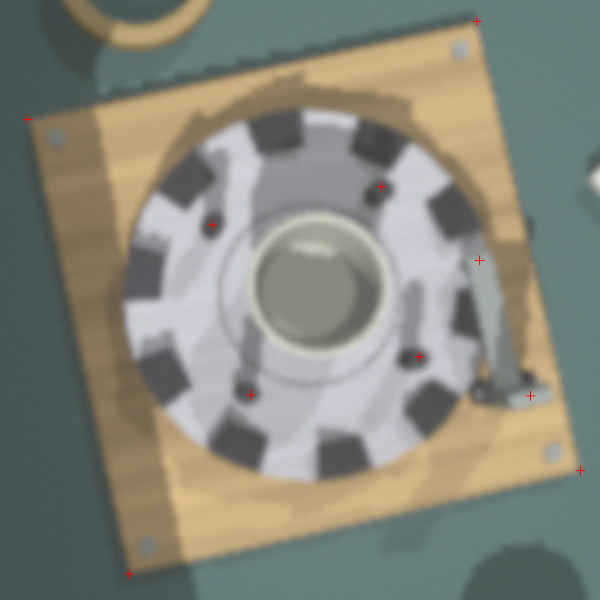

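View pics/scenec.png

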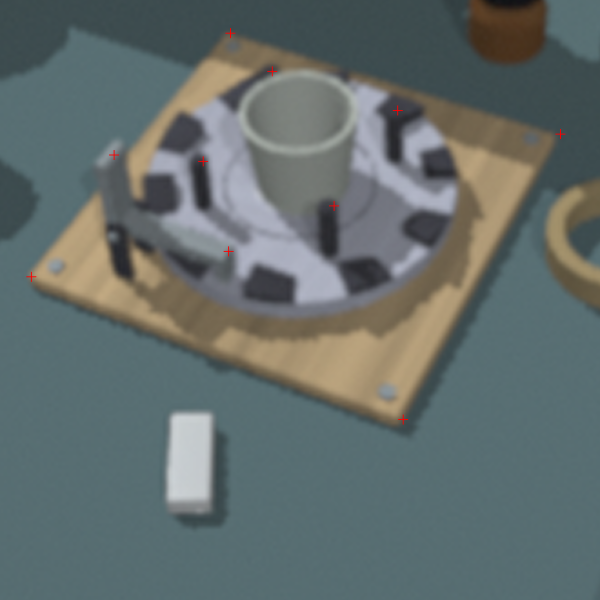

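The crops confirm the base fit: the red marks fall on the base corners, tab top and pawl end, and the pegs lie within about 2 px. Next I'll measure the wheel angle and turn the tool to line up with the base.

```bash
cat > st.py <<'E'
from h import *
th=np.radians(13.807);R=np.array([[np.cos(th),-np.sin(th)],[np.sin(th),np.cos(th)]]);o=np.array([548.7,-33.3])
def B(p): p=np.atleast_2d(np.float64(p));return np.c_[(p[:,:2]@R.T+o),p[:,2]]/1000
def tb(P): P=np.atleast_2d(P)*1000;return np.c_[(P[:,:2]-o)@R,P[:,2]]
def tcp():
    s=arm.get_state();T=np.array(s['ee_rot']);b=tb(s['tcp_pos'])[0]
    x=R.T@T[:2,0];print('t',round(s['clock'],2),'tcp base',np.round(b,1),'yaw',round(np.degrees(np.arctan2(x[1],x[0])),1),'zaxis',np.round(T[:,2],3),'F base',np.round(R.T@np.array(s['ft_force'])[:2],1),round(s['ft_force'][2],1),'gap',round(s['finger_gap'],2),'q',np.round(s['joint_pos'],2))
    return s,T,b
def goal(x,y,z):
    s,T,b=tcp();d=T.T@(B((x,y,z))[0]-np.array(s['tcp_pos']))*1000;print('tool shift',np.round(d,1))
def gray(c,P):
    uv=proj(c,B(P)).astype(np.float32);g=cv2.cvtColor(c['image'],cv2.COLOR_BGR2GRAY)
    return cv2.remap(g,uv[:,0].copy(),uv[:,1].copy(),cv2.INTER_LINEAR).ravel().astype(float)
def wheel(n='top'):
    c=cam(n);a=np.radians(np.arange(0,360,1.));out={}
    t=sum(gray(c,np.c_[r*np.cos(a),r*np.sin(a),0*a+40]) for r in(82,86,90,94))
    ph=np.angle(np.sum(t*np.exp(-1j*10*a)))   # t~cos(10a+ph)
    out['bright phase deg']=np.round(np.degrees(-ph/10)%36,2)   # bright centre (mod 36)
    k=(np.abs(((a*180/np.pi+92+30)%360)-30)>45)|True
    g=np.zeros(360)
    p=[]
    img=cv2.cvtColor(c['image'],cv2.COLOR_BGR2GRAY).astype(float)
    # peg tops: darkest disc of radius 5 mm near r=62,z=72
    off=np.array([(x,y) for x in range(-5,6,2) for y in range(-5,6,2) if x*x+y*y<=26])
    best=[]
    for d in np.arange(-50,25,.5):
        row=[]
        for q in range(4):
            f=np.radians(45+90*q+d);cc=62*np.array([np.cos(f),np.sin(f)])
            row.append(gray(c,np.c_[cc+off,np.full(len(off),72.)]).mean())
        best.append(row)
    best=np.array(best);dd=np.arange(-50,25,.5)
    out['pegs deg']=[(dd[i],round(best[i,q])) for q,i in enumerate(best.argmin(0))];out['joint']=dd[best.sum(1).argmin()]
    print(n,out);return c
E
python3 - <<'E'
from st import *
wheel('top');wheel('scene');goal(-40,-88,209)
E
python3 -m pendant '{"delta_pos":[[0,0,0],[0,0,0],[0,0,0]],"twist":[[0,0,-0.157],[0,0,-0.157],[0,0,-0.157]],"claw":[1,1,1]}' 40
python3 -c "
from st import *
goal(-40,-88,150)"
```

```text
top {'bright phase deg': np.float64(15.84), 'pegs deg': [(np.float64(0.0), 99), (np.float64(-2.5), 98), (np.float64(-2.5), 103), (np.float64(0.0), 97)], 'joint': np.float64(-1.0)}
scene {'bright phase deg': np.float64(14.78), 'pegs deg': [(np.float64(-7.5), 51), (np.float64(-44.5), 75), (np.float64(2.0), 90), (np.float64(-4.0), 67)], 'joint': np.float64(-1.0)}
t 0.3 tcp base [-263.7  675.3  209.6] yaw 153.0 zaxis [-0.    -0.001 -1.   ] F base [-0.2 -1. ] 0.4 gap 1.0 q [ 1.27  0.31  1.51 -0.    1.33 -0.07]
tool shift [-546.1 -578.2    1. ]
clock: 0.68
tcp_pos: [0.1314, 0.5592, 0.2092]
ee_rot: [[-0.968, -0.252, -0.0], [-0.252, 0.968, -0.001], [0.001, -0.001, -1.0]]
ft_force: [-0.3, 0.1, -1.0]
finger_gap: 0.381
t 0.68 tcp base [-263.8  675.   209.2] yaw -179.2 zaxis [-0.    -0.001 -1.   ] F base [-0.3  0.2] -1.0 gap 0.38 q [ 1.27  0.31  1.51  0.    1.33 -0.56]
tool shift [-213.4 -765.9   60. ]
```

```bash
python3 -m pendant '{"delta_pos":[[-16,-58,0],[-16,-58,0],[-16,-58,0],[-16,-58,0],[-16,-58,0]],"twist":[[0,0,0],[0,0,0],[0,0,0],[0,0,0],[0,0,0]],"claw":[1,1,1,1,1]}'
python3 -m pendant '{"delta_pos":[[-16,-58,0],[-16,-58,0],[-16,-58,0],[-16,-58,0],[-16,-58,0]],"twist":[[0,0,0],[0,0,0],[0,0,0],[0,0,0],[0,0,0]],"claw":[1,1,1,1,1]}'
python3 -c "
from st import *
goal(-40,-88,150)"
```

```text
clock: 1.3
tcp_pos: [0.2859, 0.2975, 0.209]
ee_rot: [[-0.965, -0.262, 0.003], [-0.262, 0.965, 0.002], [-0.003, 0.001, -1.0]]
ft_force: [0.8, 0.3, 0.0]
finger_gap: -0.005
clock: 1.92
tcp_pos: [0.4437, 0.0301, 0.2107]
ee_rot: [[-0.965, -0.263, 0.009], [-0.263, 0.965, 0.005], [-0.01, 0.002, -1.0]]
ft_force: [0.3, 0.3, 0.6]
finger_gap: -0.004
t 1.93 tcp base [-86.8  86.6 210.7] yaw -178.6 zaxis [ 0.009  0.005 -1.   ] F base [0.4 0.2] 0.6 gap -0.0 q [-0.03  0.12  1.76  0.01  1.25 -1.87]
tool shift [ -41.8 -175.8   60.7]
```

```bash
python3 -m pendant '{"delta_pos":[[-14,-58,0],[-14,-58,0],[-14,-58,20],[0,0,0]],"twist":[[0,0,-0.012],[0,0,-0.012],[0,0,0],[0,0,0]],"claw":[1,1,1,1]}'
python3 -c "
from st import *
goal(-42,-88,90)"
```

```text
clock: 2.42
tcp_pos: [0.5362, -0.134, 0.1916]
ee_rot: [[-0.96, -0.281, 0.014], [-0.281, 0.96, 0.004], [-0.015, -0.001, -1.0]]
ft_force: [0.5, 0.0, -0.2]
finger_gap: 0.004
t 2.42 tcp base [-36.2 -94.8 191.6] yaw -177.5 zaxis [ 0.014  0.004 -1.   ] F base [ 0.5 -0.1] -0.2 gap 0.0 q [-0.33  0.28  1.59  0.01  1.26 -2.18]
tool shift [  7.    7.1 101.5]
```

```bash
python3 -m pendant '{"delta_pos":[[4,4,40],[3,3,40],[0,0,15],[0,0,5],[0,0,0]],"twist":[[0,0.015,0.044],[0,0,0],[0,0,0],[0,0,0],[0,0,0]],"claw":[1,1,1,1,1]}'
python3 - <<'E'
from st import *
goal(-42,-88,90)
ims=[]
for n,x,y in(('top',345,170),('scene',180,195)):
    c=cam(n);ims.append(cv2.resize(c['image'][y:y+90,x:x+80],None,fx=5,fy=5,interpolation=cv2.INTER_CUBIC))
cv2.imwrite('pics/tab1.png',np.hstack(ims))
E
```

```text
clock: 3.05
tcp_pos: [0.5293, -0.1273, 0.0922]
ee_rot: [[-0.972, -0.237, 0.003], [-0.237, 0.972, -0.0], [-0.003, -0.001, -1.0]]
ft_force: [-0.0, -1.0, -0.0]
finger_gap: 0.002
t 3.05 tcp base [-41.3 -86.7  92.2] yaw 179.9 zaxis [ 0.003 -0.    -1.   ] F base [-0.3 -1. ] -0.0 gap 0.0 q [-0.31  0.38  1.73  0.    1.03 -2.12]
tool shift [ 0.7 -1.3  2.2]
```

View pics/tab1.png

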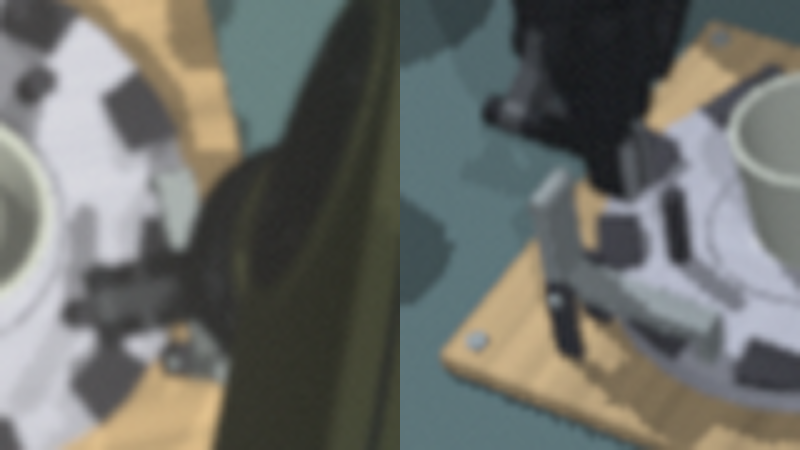

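```bash
python3 -m pendant '{"delta_pos":[[6,0,0.5],[6,0,0.5],[5,0,0.5],[4,0,0]],"twist":[[0,0,0],[0,0,0],[0,0,0],[0,0,0]],"claw":[1,1,1,1]}'
python3 -m pendant '{"delta_pos":[[4,0,0],[4,0,0],[4,0,0],[4,0,0]],"twist":[[0,0,0],[0,0,0],[0,0,0],[0,0,0]],"claw":[1,1,1,1]}'
python3 -c "
from st import *
goal(-84,-88,90)"
```

```text
clock: 3.65
tcp_pos: [0.5097, -0.1335, 0.0934]
ee_rot: [[-0.972, -0.236, 0.009], [-0.237, 0.972, -0.002], [-0.008, -0.005, -1.0]]
ft_force: [-0.3, 0.6, -0.7]
finger_gap: 0.002
clock: 4.15
tcp_pos: [0.493, -0.1377, 0.0933]
ee_rot: [[-0.972, -0.236, 0.009], [-0.236, 0.972, -0.002], [-0.008, -0.004, -1.0]]
ft_force: [0.3, -0.8, -0.1]
finger_gap: -0.002
t 4.15 tcp base [-79.  -88.1  93.3] yaw 179.9 zaxis [ 0.009 -0.002 -1.   ] F base [ 0.1 -0.9] -0.1 gap -0.0 q [-0.36  0.34  1.8   0.    0.99 -2.17]
tool shift [5.  0.1 3.2]
```

```bash
python3 - <<'E'
from st import *
x,y=175,185
c=cam('scene');cv2.imwrite('pics/tab2.png',cv2.resize(c['image'][y:y+100,x:x+130],None,fx=5,fy=5,interpolation=cv2.INTER_CUBIC))
E
```

```text
(no output)
```

View pics/tab2.png

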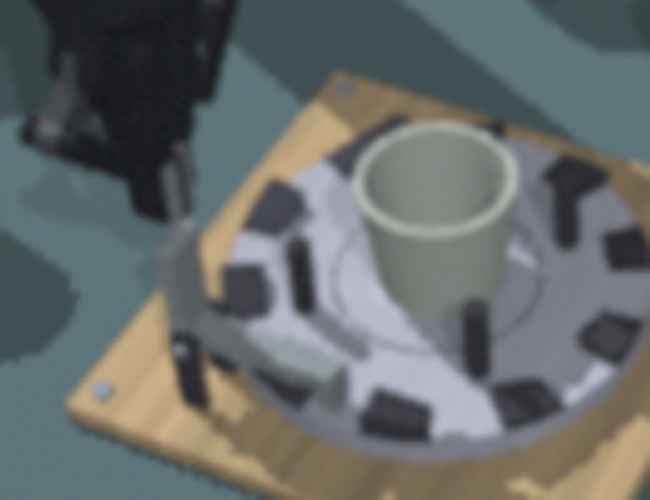

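The pawl still looks down: its nose at crop (335,370) matches the prediction for down. The fingertip appears behind or above the tab, so I'll check with depth.

```bash
python3 - <<'E'
from st import *
s,T,b=tcp()
for n in('scene','top'):
    c=cam(n)
    print(n,'tcp px',np.round(proj(c,s['tcp_pos']),1),'tab',np.round(proj(c,B((-74,-88,105))),1))
    if n=='scene':
        for u,v in[(205,223),(203,226),(210,218),(211,222),(211,230),(210,233),(213,235),(211,240),(213,245),(240,257),(236,259),(228,252),(220,250)]:
            print((u,v),np.round(tb(dep(c,[(u,v)]))[0],0),c['image'][v,u])
    else:
        for u,v in[(380,208),(378,200),(340,275),(300,235)]: print((u,v),np.round(tb(dep(c,[(u,v)]))[0],0))
E
```

```text
t 4.2 tcp base [-79.7 -87.9  93.2] yaw 179.9 zaxis [ 0.008 -0.002 -1.   ] F base [-0.4 -0.4] -0.0 gap 0.0 q [-0.36  0.34  1.8   0.    0.99 -2.17]
scene tcp px [[209.4 235.2]] tab [[210.9 232.1]]
(205, 223) [ -74. -101.  143.] [31 29 27]
(203, 226) [ -81. -100.  131.] [33 30 29]
(210, 218) [-68. -90. 149.] [67 63 61]
(211, 222) [-68. -90. 138.] [66 62 60]
(211, 230) [-75. -85. 108.] [130 127 118]
(210, 233) [-73. -92. 106.] [116 112 105]
(213, 235) [-72. -85.  94.] [95 93 89]
(211, 240) [-72. -95.  88.] [94 91 86]
(213, 245) [-72. -91.  69.] [95 92 87]
(240, 257) [-10. -87.  56.] [161 156 146]
(236, 259) [-14. -96.  58.] [138 135 126]
(228, 252) [-39. -86.  57.] [169 162 153]
(220, 250) [-58. -89.  58.] [110 107 101]
top tcp px [[392.6 245.4]] tab [[393.3 242.4]]
(380, 208) [ -8. -88.  56.]
(378, 200) [  8. -91.  37.]
(340, 275) [-118.    9.   10.]
(300, 235) [-25.  69.  33.]
```

```bash
python3 - <<'E'
from st import *
c=cam('scene')
for u in(203,206,209,211):
    print(u,[(v,*np.round(tb(dep(c,[(u,v)]))[0]).astype(int).tolist()) for v in range(220,234)])
E
python3 -m pendant '{"delta_pos":[[-6,0,0],[-6,0,0],[-6,0,0],[-6,0,0],[-6,0,0]],"twist":[[0,0,0],[0,0,0],[0,0,0],[0,0,0],[0,0,0]],"claw":[1,1,1,1,1]}'
python3 - <<'E'
from st import *
s,T,b=tcp()
c=cam('scene');print(proj(c,s['tcp_pos']))
z=c['range_z'];ys,xs=np.mgrid[190:250,195:245];uv=np.c_[xs.ravel(),ys.ravel()]
P=tb(dep(c,uv))
m=(abs(P[:,0]-b[0])<16)&(abs(P[:,1]-b[1])<22)&(P[:,2]>70)
q=P[m];i=np.argsort(q[:,2])[:12];print(np.round(q[i]),uv[m][i].tolist())
cv2.imwrite('pics/tab3.png',cv2.resize(c['image'][180:260,185:265],None,fx=7,fy=7,interpolation=cv2.INTER_CUBIC))
E
```

```text
203 [(220, -65, -116, 167), (221, -67, -114, 162), (222, -79, -101, 143), (223, -79, -102, 141), (224, -78, -102, 139), (225, -82, -99, 132), (226, -82, -100, 130), (227, -83, -99, 126), (228, -167, -2, 2), (229, -164, -7, 4), (230, -162, -10, 4), (231, -162, -10, 1), (232, -158, -15, 4), (233, -156, -18, 4)]
206 [(220, -72, -99, 150), (221, -73, -98, 146), (222, -72, -100, 145), (223, -73, -99, 141), (224, -72, -101, 140), (225, -73, -100, 136), (226, -73, -101, 135), (227, -73, -101, 132), (228, -75, -99, 126), (229, -157, -3, 4), (230, -156, -6, 3), (231, -155, -8, 2), (232, -153, -11, 2), (233, -151, -13, 2)]
209 [(220, -68, -94, 147), (221, -68, -94, 145), (222, -69, -94, 142), (223, -69, -95, 139), (224, -70, -94, 135), (225, -71, -93, 132), (226, -72, -93, 128), (227, -72, -94, 126), (228, -73, -93, 122), (229, -72, -95, 121), (230, -150, -2, 2), (231, -78, -89, 107), (232, -76, -92, 108), (233, -75, -93, 106)]
211 [(220, -67, -89, 144), (221, -69, -87, 138), (222, -67, -90, 138), (223, -68, -89, 135), (224, -68, -91, 133), (225, -68, -91, 130), (226, -67, -92, 129), (227, -69
[... 158 characters left out ...]
cp_pos: [0.5253, -0.1301, 0.0936]
ee_rot: [[-0.972, -0.236, 0.01], [-0.236, 0.972, -0.002], [-0.009, -0.005, -1.0]]
ft_force: [-0.2, 0.6, -0.6]
finger_gap: 0.002
t 4.97 tcp base [-45.8 -88.4  93.6] yaw 179.9 zaxis [ 0.01  -0.002 -1.   ] F base [-0.   0.7] -0.6 gap 0.0 q [-0.32  0.37  1.74  0.    1.02 -2.13]
[[222.95245192 240.05219578]]
[[-42. -94. 118.]
 [-39. -94. 120.]
 [-36. -87. 120.]
 [-37. -94. 120.]
 [-36. -91. 121.]
 [-35. -85. 122.]
 [-37. -93. 122.]
 [-45. -98. 123.]
 [-38. -95. 124.]
 [-37. -92. 124.]
 [-35. -84. 124.]
 [-39. -97. 125.]] [[222, 234], [223, 234], [226, 232], [224, 234], [225, 233], [227, 231], [224, 233], [219, 233], [223, 233], [224, 232], [227, 230], [222, 233]]
```

View pics/tab3.png

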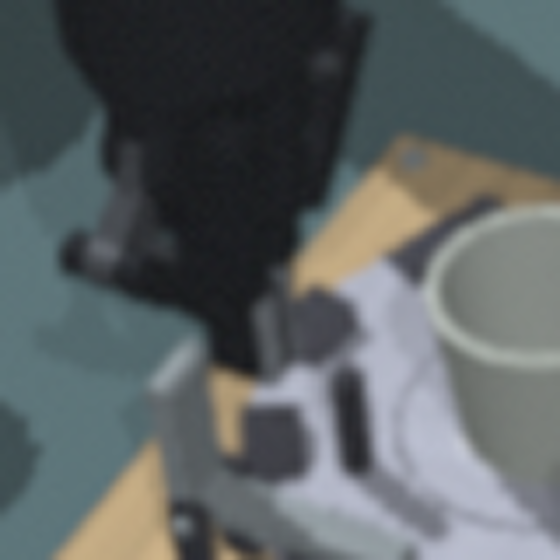

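Depth shows the true fingertip end at z ≈ 117–119 mm while the reported TCP is 93.6 mm. The real tip is therefore about 24 mm higher than reported, although x and y agree, and it passed above the tab. I'll correct for this offset and lower the tip.

```bash
python3 -m pendant '{"delta_pos":[[0,0,9],[0,0,9],[0,0,8],[0,0,2],[0,0,0]],"twist":[[0,0.009,0],[0,0,0],[0,0,0],[0,0,0],[0,0,0]],"claw":[1,1,1,1,1]}'
cat >> st.py <<'E'
def tip():
    s,T,b=tcp();c=cam('scene');u,v=proj(c,B((b[0],b[1],b[2]+24)))[0].astype(int)
    ys,xs=np.mgrid[v-30:v+15,u-25:u+25];uv=np.c_[xs.ravel(),ys.ravel()];P=tb(dep(c,uv))
    m=(abs(P[:,0]-b[0])<14)&(abs(P[:,1]-b[1])<17)&(P[:,2]>b[2]+8)
    q=P[m];i=np.argsort(q[:,2])[:20];print('lowest finger z',np.round(q[i][::4],0).tolist(),'x',np.round(np.percentile(q[:,0],[2,98])),'y',np.round(np.percentile(q[:,1],[2,98])))
def pawl(arm0=(15,60)):
    "angle of arm top face from scene depth: points near y=-88, x>-60"
    c=cam('scene');ys,xs=np.mgrid[195:275,185:265];uv=np.c_[xs.ravel(),ys.ravel()];P=tb(dep(c,uv))
    m=(abs(P[:,1]+88)<6)&(P[:,2]>47);q=P[m]-[-70,-88,50]
    # arm: in rotating frame top face offset +5 ; scan angles
    best=[]
    for t in np.arange(-.1,1.3,.02):
        al=q[:,0]*np.cos(t)+q[:,2]*np.sin(t);nn=-q[:,0]*np.sin(t)+q[:,2]*np.cos(t)
        best.append((np.sum((al>12)&(al<70)&(abs(nn-6)<3)),t))
    best.sort(reverse=True);print('pawl fits (count,angle)',[(int(a),round(float(t),2)) for a,t in best[:4]])
E
python3 -c "
from st import *
tip();pawl()"
```

```text
clock: 5.65
tcp_pos: [0.5254, -0.1299, 0.0628]
ee_rot: [[-0.972, -0.236, -0.0], [-0.236, 0.972, -0.004], [0.001, -0.004, -1.0]]
ft_force: [0.2, -0.5, 1.2]
finger_gap: -0.001
t 5.65 tcp base [-45.7 -88.2  62.8] yaw 179.9 zaxis [-0.    -0.004 -1.   ] F base [ 0.  -0.5] 1.2 gap -0.0 q [-0.32  0.42  1.77 -0.    0.96 -2.12]
lowest finger z [[-40.0, -92.0, 85.0], [-38.0, -94.0, 90.0], [-38.0, -94.0, 93.0], [-39.0, -96.0, 95.0], [-38.0, -93.0, 96.0]] x [-56. -32.] y [-105.  -76.]
pawl fits (count,angle) [(114, 0.02), (109, 0.04), (106, 0.0), (99, 0.06)]
```

```bash
python3 -m pendant '{"delta_pos":[[5,0,0],[5,0,0],[4,0,0],[4,0,0]],"twist":[[0,0,0],[0,0,0],[0,0,0],[0,0,0]],"claw":[1,1,1,1]}'
python3 -m pendant '{"delta_pos":[[4,0,0],[4,0,0],[4,0,0],[4,0,0]],"twist":[[0,0,0],[0,0,0],[0,0,0],[0,0,0]],"claw":[1,1,1,1]}'
python3 -c "
from st import *
tcp();pawl()"
```

```text
clock: 6.25
tcp_pos: [0.5079, -0.1347, 0.064]
ee_rot: [[-0.972, -0.236, 0.003], [-0.236, 0.972, -0.005], [-0.002, -0.005, -1.0]]
ft_force: [1.6, 0.5, -1.3]
finger_gap: 0.004
clock: 6.75
tcp_pos: [0.493, -0.1389, 0.0645]
ee_rot: [[-0.972, -0.236, 0.006], [-0.236, 0.972, -0.005], [-0.005, -0.007, -1.0]]
ft_force: [1.5, 0.7, -0.3]
finger_gap: 0.002
t 6.75 tcp base [-79.3 -89.3  64.5] yaw 179.8 zaxis [ 0.006 -0.005 -1.   ] F base [1.6 0.3] -0.3 gap 0.0 q [-0.35  0.38  1.83 -0.    0.92 -2.16]
pawl fits (count,angle) [(77, 0.46), (77, 0.44), (76, 0.48), (73, 0.5)]
```

```bash
python3 -m pendant '{"delta_pos":[[4,0,0],[2,0,0],[-6,0,0],[-6,0,0],[0,0,-20]],"twist":[[0,0,0],[0,0,0],[0,0,0],[0,0,0],[0,0,0]],"claw":[1,1,1,1,1]}'
python3 -m pendant '{"delta_pos":[[0,0,-20],[0,40,0],[0,40,0],[0,40,0],[0,8,0]],"twist":[[0,0,0],[0,0,0],[0,0,0],[0,0,0],[0,0,0]],"claw":[1,1,1,1,1]}'
python3 - <<'E'
from st import *
goal(-66,44,55-24);pawl();wheel('scene')
E
```

```text
clock: 7.42
tcp_pos: [0.4958, -0.1368, 0.0831]
ee_rot: [[-0.972, -0.236, -0.001], [-0.236, 0.972, -0.004], [0.002, -0.004, -1.0]]
ft_force: [0.4, -0.4, -0.4]
finger_gap: -0.001
clock: 8.05
tcp_pos: [0.4685, -0.0101, 0.1043]
ee_rot: [[-0.972, -0.235, 0.002], [-0.235, 0.972, -0.005], [-0.001, -0.006, -1.0]]
ft_force: [1.0, -0.3, 0.1]
finger_gap: 0.001
t 8.05 tcp base [-72.3  41.6 104.3] yaw 179.8 zaxis [ 0.002 -0.005 -1.   ] F base [ 0.9 -0.5] 0.1 gap 0.0 q [-0.11  0.27  1.87 -0.01  1.   -1.91]
tool shift [-6.3  2.8 73.3]
pawl fits (count,angle) [(60, 0.6), (57, 0.64), (57, 0.62), (57, 0.58)]
scene {'bright phase deg': np.float64(14.86), 'pegs deg': [(np.float64(2.5), 45), (np.float64(-43.0), 69), (np.float64(2.0), 94), (np.float64(-4.5), 57)], 'joint': np.float64(-0.5)}
```

```bash
python3 -m pendant '{"delta_pos":[[0,1,25],[0,1,25],[0,0,14],[0,0,4],[0,0,0]],"twist":[[0,0,0],[0,0,0],[0,0,0],[0,0,0],[0,0,0]],"claw":[1,1,1,1,1]}'
python3 - <<'E'
from st import *
goal(-66,44,34)
ims=[]
for n,x,y in(('top',265,140),('scene',185,185)):
    c=cam(n);ims.append(cv2.resize(c['image'][y:y+140,x:x+130],None,fx=3,fy=3,interpolation=cv2.INTER_CUBIC))
cv2.imwrite('pics/peg1.png',np.hstack(ims))
E
```

```text
clock: 8.78
tcp_pos: [0.4752, -0.0151, 0.0355]
ee_rot: [[-0.973, -0.232, 0.009], [-0.232, 0.973, -0.009], [-0.007, -0.011, -1.0]]
ft_force: [0.2, -1.0, -0.1]
finger_gap: -0.004
t 8.78 tcp base [-67.   35.2  35.5] yaw 179.6 zaxis [ 0.009 -0.009 -1.   ] F base [ 0. -1.] -0.1 gap -0.0 q [-0.11  0.38  1.94 -0.01  0.81 -1.91]
tool shift [-0.9  8.8  1.4]
```

View pics/peg1.png

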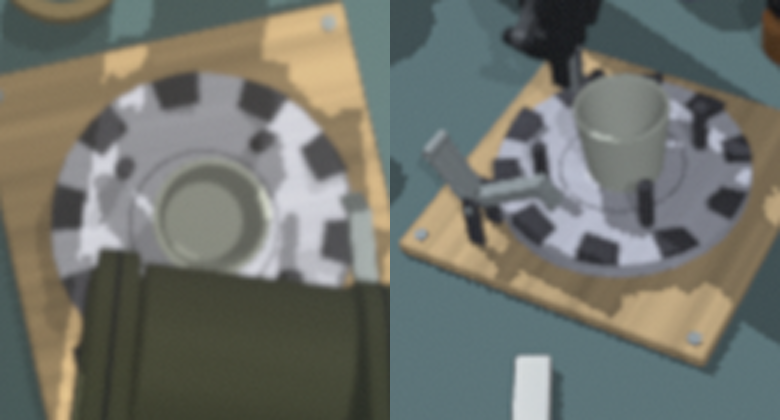

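```bash
python3 -m pendant '{"delta_pos":[[0,6,0],[0,6,0],[-5,0,0],[-5,0,0],[-4,1,0]],"twist":[[-0.009,-0.009,0],[0,0,0],[0,0,0],[0,0,0],[0,0,0]],"claw":[1,1,1,1,1]}'
python3 -m pendant '{"delta_pos":[[-4,1,0],[-4,1,0],[-4,2,0],[-4,2,0],[0,0,0]],"twist":[[0,0,0],[0,0,0],[0,0,0],[0,0,0],[0,0,0]],"claw":[1,1,1,1,1]}'
python3 - <<'E'
from st import *
goal(-27,57,34);wheel('top');wheel('scene');pawl()
E
```

```text
clock: 9.5
tcp_pos: [0.4813, 0.0031, 0.0367]
ee_rot: [[-0.973, -0.233, 0.01], [-0.232, 0.973, 0.003], [-0.01, 0.001, -1.0]]
ft_force: [-4.3, 0.3, 1.9]
finger_gap: 0.004
clock: 10.12
tcp_pos: [0.4945, 0.0144, 0.036]
ee_rot: [[-0.972, -0.233, 0.005], [-0.233, 0.972, 0.005], [-0.006, 0.003, -1.0]]
ft_force: [-1.7, 0.9, -0.6]
finger_gap: -0.001
t 10.12 tcp base [-41.3  59.3  36. ] yaw 179.7 zaxis [ 0.005  0.005 -1.   ] F base [-1.5  1.3] -0.6 gap -0.0 q [-0.06  0.4   1.9   0.01  0.84 -1.87]
tool shift [-14.3  -2.2   2.1]
top {'bright phase deg': np.float64(30.39), 'pegs deg': [(np.float64(-22.0), 77), (np.float64(-50.0), 65), (np.float64(1.0), 60), (np.float64(-22.5), 98)], 'joint': np.float64(-22.5)}
scene {'bright phase deg': np.float64(29.43), 'pegs deg': [(np.float64(15.0), 48), (np.float64(-6.0), 61), (np.float64(-11.0), 61), (np.float64(-26.0), 75)], 'joint': np.float64(-22.5)}
pawl fits (count,angle) [(55, 0.62), (55, 0.6), (55, 0.58), (54, 0.64)]
```

```bash
python3 -m pendant '{"delta_pos":[[-4,0,0],[-4,0,0],[-3,0,0],[0,0,0]],"twist":[[0,0,0],[0,0,0],[0,0,0],[0,0,0]],"claw":[1,1,1,1]}'
python3 - <<'E'
from st import *
goal(-26.7,59,36);wheel('top')
E
```

```text
clock: 10.78
tcp_pos: [0.5056, 0.0166, 0.0361]
ee_rot: [[-0.973, -0.232, 0.005], [-0.232, 0.973, 0.005], [-0.006, 0.003, -1.0]]
ft_force: [-2.0, 0.9, -0.3]
finger_gap: 0.0
t 10.78 tcp base [-29.9  58.8  36.1] yaw 179.6 zaxis [ 0.005  0.005 -1.   ] F base [-1.8  1.4] -0.3 gap 0.0 q [-0.05  0.41  1.87  0.01  0.85 -1.86]
tool shift [-3.2  0.2  0.1]
top {'bright phase deg': np.float64(19.57), 'pegs deg': [(np.float64(18.5), 64), (np.float64(22.0), 65), (np.float64(-4.0), 55), (np.float64(-47.5), 63)], 'joint': np.float64(-34.5)}
```

```bash
python3 -m pendant '{"delta_pos":[[-2,0,0],[-1.3,0,0],[0,0,0],[6,0,0],[6,0,0]],"twist":[[0,0,0],[0,0,0],[0,0,0],[0,0,0],[0,0,0]],"claw":[1,1,1,1,1]}'
python3 -m pendant '{"delta_pos":[[6,0,0],[0,0,-25],[0,0,-25],[0,0,-25],[0,0,0]],"twist":[[0,0,0],[0,0,0],[0,0,0],[0,0,0],[0,0,0]],"claw":[1,1,1,1,1]}'
python3 - <<'E'
from st import *
tcp();c=wheel('top');wheel('scene');pawl()
cv2.imwrite('pics/top3.png',cv2.resize(c['image'][134:299,248:413],(600,600),interpolation=cv2.INTER_CUBIC))
E
```

```text
clock: 11.45
tcp_pos: [0.4995, 0.0141, 0.0368]
ee_rot: [[-0.973, -0.232, 0.01], [-0.232, 0.973, 0.004], [-0.011, 0.001, -1.0]]
ft_force: [0.7, 0.4, 0.2]
finger_gap: 0.001
clock: 12.08
tcp_pos: [0.4912, 0.0113, 0.1136]
ee_rot: [[-0.973, -0.232, 0.011], [-0.232, 0.973, 0.003], [-0.011, 0.001, -1.0]]
ft_force: [-0.4, 0.2, -0.0]
finger_gap: -0.001
t 12.07 tcp base [-45.2  57.  113.6] yaw 179.6 zaxis [ 0.011  0.003 -1.   ] F base [-0.3  0.3] -0.0 gap -0.0 q [-0.07  0.29  1.82  0.    1.03 -1.87]
top {'bright phase deg': np.float64(16.03), 'pegs deg': [(np.float64(-36.5), 79), (np.float64(-50.0), 67), (np.float64(16.5), 68), (np.float64(-37.0), 101)], 'joint': np.float64(-37.0)}
scene {'bright phase deg': np.float64(14.55), 'pegs deg': [(np.float64(3.5), 46), (np.float64(-41.5), 64), (np.float64(-21.5), 49), (np.float64(-38.5), 80)], 'joint': np.float64(-38.5)}
pawl fits (count,angle) [(64, 0.6), (62, 0.58), (61, 0.62), (60, 0.64)]
```

View pics/top3.png

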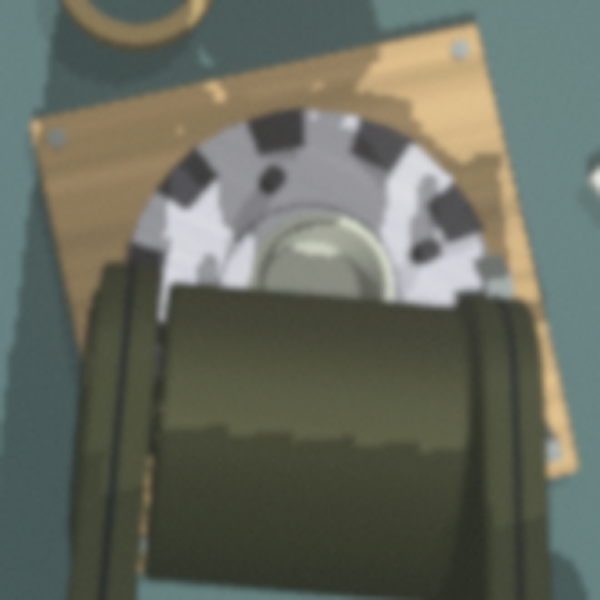

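Wheel read by pegs at about -36.5° (teeth phase 16.03 against 15.84 at the start), and the cup is still centred. The peg tops show at (272,180) and (427,250). The pawl is at about 0.6, so I'll go above its arm and press it down.

```bash
python3 -m pendant '{"delta_pos":[[-8,-48,0],[-8,-48,0],[-7,-48,0],[0,0,0]],"twist":[[0,0.011,0],[0,0,0],[0,0,0],[0,0,0]],"claw":[1,1,1,1]}'
python3 -c "
from st import *
goal(-22,-88,80);tip()"
```

```text
clock: 12.72
tcp_pos: [0.5429, -0.1253, 0.1048]
ee_rot: [[-0.972, -0.235, -0.015], [-0.235, 0.972, 0.003], [0.013, 0.007, -1.0]]
ft_force: [-0.2, -0.2, 0.1]
finger_gap: 0.005
t 12.72 tcp base [-27.6 -88.  104.8] yaw 179.8 zaxis [-0.015  0.003 -1.   ] F base [-0.3 -0.1] 0.1 gap 0.0 q [-0.3   0.39  1.67 -0.    1.09 -2.11]
tool shift [-5.9 -0.2 24.7]
t 12.72 tcp base [-27.6 -88.  104.8] yaw 179.8 zaxis [-0.015  0.003 -1.   ] F base [-0.3 -0.1] 0.1 gap 0.0 q [-0.3   0.39  1.67 -0.    1.09 -2.11]
lowest finger z [[-21.0, -94.0, 130.0], [-16.0, -95.0, 133.0], [-16.0, -90.0, 134.0], [-32.0, -99.0, 135.0], [-16.0, -85.0, 138.0]] x [-37. -14.] y [-104.  -76.]
```

```bash
python3 -m pendant '{"delta_pos":[[-4,0,14],[0,0,12],[0,0,8],[0,0,8],[0,0,6]],"twist":[[0,-0.013,0],[0,0,0],[0,0,0],[0,0,0],[0,0,0]],"claw":[1,1,1,1,1]}'
python3 -c "
from st import *
goal(-22,-88,34);pawl()"
```

```text
clock: 13.4
tcp_pos: [0.5412, -0.1181, 0.0524]
ee_rot: [[-0.971, -0.237, -0.01], [-0.238, 0.971, 0.011], [0.007, 0.013, -1.0]]
ft_force: [0.5, -0.2, 1.2]
finger_gap: 0.003
t 13.4 tcp base [-27.5 -80.5  52.4] yaw 179.9 zaxis [-0.01   0.011 -1.   ] F base [ 0.4 -0.3] 1.2 gap 0.0 q [-0.3   0.45  1.74  0.01  0.97 -2.11]
tool shift [-5.6 -7.7 18.2]
pawl fits (count,angle) [(77, 0.36), (76, 0.38), (74, 0.4), (74, 0.34)]
```

```bash
python3 -m pendant '{"delta_pos":[[0,-3,4],[0,-2,4],[0,0,4],[0,0,3],[0,0,0]],"twist":[[0.013,-0.008,0],[0,0,0],[0,0,0],[0,0,0],[0,0,0]],"claw":[1,1,1,1,1]}'
python3 -c "
from st import *
goal(-27,-88,31);pawl()"
```

```text
clock: 14.08
tcp_pos: [0.5427, -0.1232, 0.0362]
ee_rot: [[-0.971, -0.237, 0.002], [-0.237, 0.971, -0.0], [-0.002, -0.001, -1.0]]
ft_force: [-0.5, -0.3, 0.1]
finger_gap: -0.002
t 14.07 tcp base [-27.3 -85.9  36.2] yaw 179.9 zaxis [ 0.002 -0.    -1.   ] F base [-0.5 -0.2] 0.1 gap -0.0 q [-0.3   0.47  1.76  0.    0.91 -2.11]
tool shift [-0.3 -2.1  5.2]
pawl fits (count,angle) [(72, 0.08), (72, 0.06), (69, 0.04), (64, 0.1)]
```

```bash
python3 -m pendant '{"delta_pos":[[0,0,2],[0,0,2],[0,0,1]],"twist":[[0,0,0],[0,0,0],[0,0,0]],"claw":[1,1,1]}'
python3 -c "
from st import *
goal(-27,-88,31);pawl()"
python3 -m pendant '{"delta_pos":[[0,0,1.5],[0,0,1.5]],"twist":[[0,0,0],[0,0,0]],"claw":[1,1]}'
python3 -c "
from st import *
goal(-27,-88,31);pawl()"
```

```text
clock: 14.5
tcp_pos: [0.5431, -0.1233, 0.0333]
ee_rot: [[-0.971, -0.237, 0.003], [-0.237, 0.971, -0.001], [-0.003, -0.002, -1.0]]
ft_force: [-2.6, 1.8, 11.7]
finger_gap: -0.002
t 14.5 tcp base [-26.9 -86.1  33.3] yaw 179.9 zaxis [ 0.003 -0.001 -1.   ] F base [-2.1  2.3] 11.7 gap -0.0 q [-0.3   0.47  1.76  0.    0.9  -2.11]
tool shift [ 0.1 -1.9  2.3]
pawl fits (count,angle) [(76, 0.0), (74, 0.04), (74, 0.02), (64, -0.02)]
clock: 14.8
tcp_pos: [0.5431, -0.1233, 0.0332]
ee_rot: [[-0.971, -0.237, 0.005], [-0.237, 0.971, -0.001], [-0.004, -0.003, -1.0]]
ft_force: [-2.6, 0.7, 12.3]
finger_gap: -0.003
t 14.8 tcp base [-26.9 -86.1  33.2] yaw 179.9 zaxis [ 0.005 -0.001 -1.   ] F base [-2.3  1.3] 12.3 gap -0.0 q [-0.3   0.47  1.77  0.    0.9  -2.11]
tool shift [ 0.1 -1.9  2.3]
pawl fits (count,angle) [(77, 0.02), (75, 0.0), (71, 0.04), (67, -0.02)]
```

Pressing hit a firm stop at about 12 N with the pawl reading about 0.01. I'll retreat straight up and check.

```bash
python3 -m pendant '{"delta_pos":[[0,0,-10],[0,0,-30],[0,0,-40],[0,0,-40],[50,0,-20]],"twist":[[0,0,0],[0,0,0],[0,0,0],[0,0,0],[0,0,0]],"claw":[1,1,1,1,1]}'
python3 -m pendant '{"delta_pos":[[50,0,0],[50,20,0],[30,50,0],[0,60,0],[0,60,0]],"twist":[[0,0,0],[0,0,0],[0,0,0],[0,0,0],[0,0,0]],"claw":[1,1,1,1,1]}'
python3 -m pendant '{"delta_pos":[[0,60,0],[0,60,0],[0,60,0],[0,0,0],[0,0,0]],"twist":[[0,0,0],[0,0,0],[0,0,0],[0,0,0],[0,0,0]],"claw":[1,1,1,1,1]}'
python3 - <<'E'
from st import *
tcp();a=wheel('top');b=wheel('scene');pawl()
i1=cv2.resize(a['image'][90:300,200:450],(400,336));i2=cv2.resize(b['image'][170:340,130:380],(400,272))
cv2.imwrite('pics/end.png',np.hstack([i1,np.vstack([i2,np.zeros((64,400,3),np.uint8)])]))
E
```

```text
clock: 15.48
tcp_pos: [0.4951, -0.1354, 0.1767]
ee_rot: [[-0.971, -0.24, 0.003], [-0.24, 0.971, -0.002], [-0.003, -0.003, -1.0]]
ft_force: [-1.0, -0.3, 0.7]
finger_gap: -0.002
clock: 16.1
tcp_pos: [0.3193, 0.0163, 0.1781]
ee_rot: [[-0.974, -0.228, 0.011], [-0.228, 0.974, -0.007], [-0.01, -0.009, -1.0]]
ft_force: [1.3, 1.4, 0.2]
finger_gap: -0.001
clock: 16.73
tcp_pos: [0.2747, 0.2001, 0.1785]
ee_rot: [[-0.971, -0.238, 0.018], [-0.238, 0.971, -0.005], [-0.016, -0.009, -1.0]]
ft_force: [0.6, 0.0, 0.5]
finger_gap: -0.0
t 16.73 tcp base [-210.3  292.   178.5] yaw 180.0 zaxis [ 0.018 -0.005 -1.   ] F base [ 0.6 -0.1] 0.5 gap -0.0 q [ 0.52 -0.01  1.99 -0.01  1.14 -1.29]
top {'bright phase deg': np.float64(15.85), 'pegs deg': [(np.float64(-36.0), 74), (np.float64(-37.0), 77), (np.float64(-39.5), 97), (np.float64(-37.0), 98)], 'joint': np.float64(-37.5)}
scene {'bright phase deg': np.float64(15.23), 'pegs deg': [(np.float64(1.0), 42), (np.float64(-38.0), 54), (np.float64(-22.5), 47), (np.float64(-38.5), 77)], 'joint': np.float64(-37.5)}
pawl fits (count,angle) [(105, 0.02), (104, 0.04), (101, 0.0), (87, -0.02)]
```

View pics/end.png

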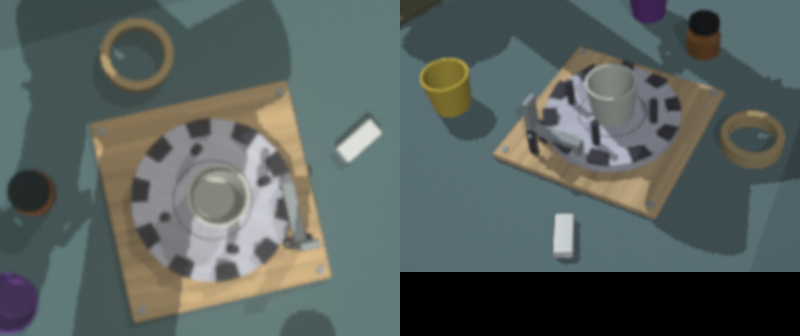

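The final picture shows the pawl down with its arm level at (295,215), the pegs one notch clockwise, and the cup at (219,195) in the middle of the wheel. The jar, tape, eraser and look-alikes haven't moved, so I'm handing in.

```bash
python3 -c "
from bench import ticket
print(ticket.finish_job())"
```

```text
the job is handed in; nothing more can be done
None
```

The job is done and handed in at about 17 s of the 56 s limit. With closed fingertips I pushed the tab to lift the pawl to about 0.6 rad, pushed the peg at (-44, 44) one notch clockwise, then pressed the pawl arm down to a firm stop at about 12 N.

**Last checks:**
- **Pawl:** it reads about 0.02 rad, the same as my reading before the start when it was fully down.
- **Wheel:** the tooth pattern is back in phase (15.85° against 15.84° at the start). The pegs read -36° to -39.5° individually in the top view, with a joint fit of -37.5°, against -36° for one notch.
- **Surroundings:** the cup is standing in the middle, the jar, tape and eraser look unmoved, and the robot is clear of everything.

**What disagreed:**
- **Fingertip height:** the real fingertip end sat about 24 mm higher than the reported TCP. My first push therefore passed above the tab without touching it; I measured the gap by depth and corrected for it.
- **Peg readings in the scene view:** two of the four were useless because that view confuses pegs with shadows and the cup, so I relied on the top view.

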